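Find the 13 mm filler plate by pinching and lay it flush in the sample deck

ROBOT

A 6-joint arm with a two-finger parallel gripper is mounted at the origin on a cart in front of the work surface, level with it; the furniture and walls round the work are solid. World frame = base frame: x ahead of the robot, y to its left, z up, the work surface at z = 0. Lengths are in m, angles in degrees, forces in N, time in s.
With the tool pointing down it reaches from about 0.25 to 0.775 m from the base axis. Payload 4 kg.
Tool frame: the origin (TCP) lies at the very end of the fingers, on their centre line; the grasp point (between the pads) lies 19 mm behind it; z points along the fingers, y is the direction in which the jaws open and shut (so a half turn about z gives the same grasp; the last joint's range is limited). The gripper opens to 85 mm and grips with 20 to 120 N. Pads are 22 mm wide; open, the fingers measure 114 mm over their backs; the gripper's body (76 mm by 85 mm) begins 54 mm behind the grasp point. The pads swing forward as they close: fully open they stand 13 mm farther back than shut.
Start: joints at [-70.48, 4.996, 78.535, -0, 96.463, -5.907], TCP at [0.236, -0.497, 0.231] pointing down, gripper open.
Joint ranges: [-177.83, 177.83], [-43.37, 116.18], [15.69, 146.23], [-61.86, 241.86], [9.47, 152.12], [-147.06, 147.06]. Speed limits (degrees/s): [159.86, 159.86, 180, 180, 180, 180].

INTERFACE

Orientations are given as [roll, pitch, yaw] about the fixed x, y, z axes, in that order (R = Rz(yaw) Ry(pitch) Rx(roll)).
In Python, from rig import ctrl gives the robot as it stands.
- The arm moves only by the shell command python3 -m handwheel 'ROWS' [FORCE]. ROWS is JSON, a list of rows, each a list of 5 numbers: the opening in per cent of the stroke, from 0 (shut) to 100 (fully open), then the shift along the tool's x, y, z in mm, then the turn about the tool's z in degrees. A call has 1 to 20 rows; each row shifts and turns the commanded pose from where the row before left it, along the tool's axes as they then stand; what a row does not reach is not made up. A row lasts 1/8 s, in which the tool goes at most 62.5 mm and 10.7 degrees, less where a joint would pass 70% of its speed; a pose out of reach is approached as far as the arm can. A call is refused whole if a number of a shift passes 62.5 or a number of a turn 10.7, either way. A call with a gripper value outside its range is refused whole. The fingers move at their own pace and stop on an object; FORCE is the grip in N (left out, the last holds). Time passes only in rows, so rows that do not move let the fingers close. It gives the time, the measured TCP pose, the force and the opening at its end, in the units of the state.
- ctrl.observe(): the state, without advancing time (a new reading comes with each control period).
- ctrl.capture(name): name is "side" or "top" or "wrist"; returns a dict with "frame" (400x640x3 uint8, blue, green, red), "mtx" (3x3 intrinsics, pixels), "R" (3x3) and "t" (3): a world point X has camera coordinates R X + t; the wrist camera has in their place "T_tool_cam" (4x4, takes a point from camera to tool coordinates, whose origin is the TCP and whose axes are the flange's). Camera axes: x right, y down, z forward; pixel columns grow to the right and rows downward; lengths in m; the calibration is good to about 2 mm. A picture is of the moment at which its call begins: read the wrist's pose just before it. There is no depth.
- ctrl.sign_off(): hands the job in, once; it reports no verdict.
The state is a dict: "clock": time; "joints": joint angles; "joint_velocities": joint speeds; "effort": joint torques, N m; "tcp_pos": TCP position; "ee_rot": TCP orientation; "wrist_force": force on the tool from outside, world axes, zero at the start; "wrist_torque": the same for the moment, N m; "opening": finger opening in m.
Only numpy, scipy, OpenCV 4.12 (cv2) and the standard library are available. Lean on these libraries where they do the work, as an engineer would, in place of code of your own. Each camera call takes 0.05 s, during which the arm holds its last target.

TASK

The gap in the sample deck needs its 13 mm thick filler plate so that a well plate can slide across: the three blue plates in the white drying rack look alike, so pinch them between the fingers to find the one that is 13 mm thick. Take it out and lay it down flat on the green rubber mat first, letting go of it there, then pick it up again and lay it flat in the gap between the two white shoulders of the deck, square with them and flush with their tops. Leave the other two plates standing in their bays of the rack and do not disturb the other things on the bench.

Things in the scene. Friction and masses are not known exactly. Their poses are not given: they have to be found in the camera images.
- plate_1_center (a point): Centre of one of three look-alike blue plastic filler plates, 100 mm long (own y), 60 mm wide (own z) and either 10, 13 or 16 mm thick (own x); which plate has which thickness is not known. 80 to 140 g each. Under a firm grip the fingers may read up to 1 mm less than the true thickness. At the start it stands upright on one long edge in a bay of the drying rack, its centre 38 mm above the worktop, its top edge at 68 mm. Which bay holds which plate varies.
- plate_2_center (a point): Centre of the second look-alike plate; axes and sizes as for the first, another of the three thicknesses.
- plate_3_center (a point): Centre of the third look-alike plate; axes and sizes as for the first, the remaining thickness.
- drying_rack: White drying rack, fixed, 158 mm (own x) by 112 mm (own y), floor 8 mm thick; origin at the centre of its underside. Three bays at own x = -52, 0 and +52 mm, each 18.5 mm wide with its length along own y, between small fins whose tops are 32 mm above the worktop; the plates have play in the bays and can lean a little.
- mat_top (a point): Centre of the top face of the green rubber set-down mat, fixed, 140 mm (own x) by 150 mm (own y), 4 mm thick.
- deck_bed (a point): Middle of the gap in the sample deck (fixed), on its bare metal bed, 5 mm above the worktop. The gap is 108 mm long (own y) between two white shoulders, which are 36 mm long (own y), 76 mm wide (own x) and stand 13 mm above the bed; the gap is open at both sides (own x), where the bed ends 38 mm from its middle. The plate belongs with its length along own y and its centre over this point.
- tip_box: Bystander: loose green tip box, 88 x 121 x 92 mm high, origin at the centre of its underside. Leave alone.
- brown_bottle: Bystander: loose brown reagent bottle with white cap, 60 mm across, 118 mm high, origin at the centre of its underside. Leave alone.
- vial: Bystander: loose vial with orange cap, 26 mm across, 62 mm high, origin at the centre of its underside. Leave alone.
- marker: Bystander: loose black-and-white marker pen lying along own y, 135 mm long, 16 mm high. Leave alone.
- bench_timer: Bystander: loose white timer, 60 x 68 x 17 mm high. Leave alone.

How it is judged:
By the outcome, as a careful person would: the job done as asked, in the order asked, and still so for the second after the job is handed in, with the robot touching nothing.
It also fails if it takes over 64 s, if anything falls off the work surface, if the arm or the gripper's body presses on something with over 40 N, if the wrist force passes 120 N, or if a joint passes its speed limit or range.

## Working session

There is one attempt and no reset: what is moved stays moved. The work goes in short steps, Python scripts to look and compute and a shell command to move; the robot and the scene stay as the last step left them, time stands still between calls to the robot, and variables do not carry over. Pictures are saved under pics/ and viewed, and the job is handed in when it is done.

```bash
ls; mkdir -p pics; python3 - <<'E'
from rig import ctrl
import cv2
print(ctrl.observe())
for n in ("top","side","wrist"):
    c=ctrl.capture(n); cv2.imwrite(f"pics/{n}0.png",c["frame"])
    print(n,{k:v for k,v in c.items() if k!="frame"})
E
```

```text
pics
{'clock': 0.0, 'joints': array([-7.04795567e+01,  5.04145322e+00,  7.86245542e+01,  2.42817365e-03,
        9.64625562e+01, -5.90580633e+00]), 'joint_velocities': array([-0.09440531, -0.02578866,  0.0190794 ,  0.12091242, -0.09454426,
       -0.14737911]), 'effort': array([ 1.49447773e-03, -3.51860654e+01, -3.13274539e+01, -1.38056139e-04,
        1.07529244e-02,  1.24315619e-06]), 'tcp_pos': array([ 0.23599777, -0.49625282,  0.23011844]), 'ee_rot': array([-1.79872367e+02, -1.56288752e-02,  2.54265028e+01]), 'wrist_force': array([0.96260912, 0.05686986, 0.17145725]), 'wrist_torque': array([-0.05459011,  0.0159452 , -0.00962924]), 'opening': 0.08547891944179768}
top {'mtx': array([[489.80503756,   0.        , 316.53321598],
       [  0.        , 489.80503756, 199.75726232],
       [  0.        ,   0.        ,   1.        ]]), 'R': array([[ 0.00565733, -0.99995695,  0.00735417],
       [-0.99938798, -0.00590769, -0.0344786 ],
       [ 0.03452057, -0.00715461, -0.99937838]]), 't': array([0.30867135, 0.5131973 , 1.10346183])}
side {'mtx': array([[505.09705389,   0.        , 319.78166506],
       [  0.        , 505.09705389, 197.00979647],
       [  0.        ,   0.        ,   1.        ]]), 'R': array([[-0.99977279, -0.01917963, -0.00930104],
       [-0.00482903,  0.62879359, -0.77755726],
       [ 0.02076169, -0.77733568, -0.62874334]]), 't': array([ 0.53735956, -0.15809978,  1.31110647])}
wrist {'mtx': array([[342.22145173,   0.        , 317.35722309],
       [  0.        , 342.22145173, 203.68602295],
       [  0.        ,   0.        ,   1.        ]]), 'T_tool_cam': array([[ 3.30357714e-05, -9.61443611e-01, -2.75002150e-01,
         7.00890405e-02],
       [ 9.99999974e-01, -3.06890882e-05,  2.27422216e-04,
         4.43861341e-04],
       [-2.27093202e-04, -2.75002150e-01,  9.61443584e-01,
        -1.44205882e-01],
       [ 0.00000000e+00,  0.00000000e+00,  0.00000000e+00,
         1.00000000e+00]])}
```

View pics/top0.png

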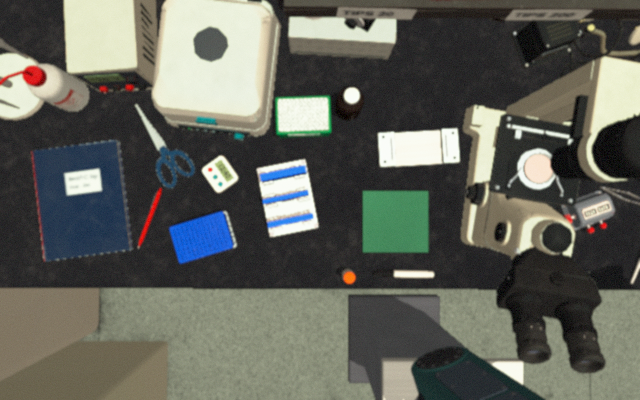

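View pics/side0.png

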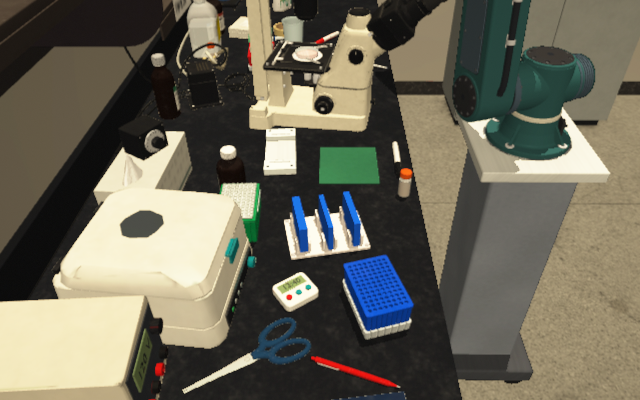

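View pics/wrist0.png

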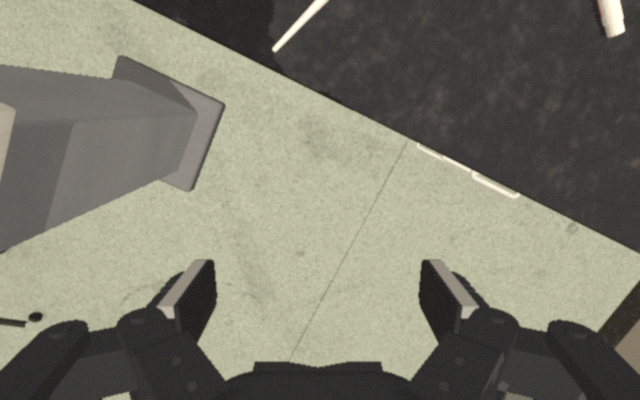

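```bash
python3 - <<'E'
import cv2
t=cv2.imread("pics/top0.png"); s=cv2.imread("pics/side0.png")
cv2.imwrite("pics/t_rack.png",cv2.resize(t[150:245,245:330],None,fx=7,fy=6.3*1.111/1.111*1.0,interpolation=cv2.INTER_CUBIC)[:598])
cv2.imwrite("pics/t_md.png",cv2.resize(t[120:260,350:470],None,fx=4,fy=4,interpolation=cv2.INTER_CUBIC))
cv2.imwrite("pics/s_rack.png",cv2.resize(s[185:265,275:375],None,fx=7,fy=7,interpolation=cv2.INTER_CUBIC))
cv2.imwrite("pics/s_md.png",cv2.resize(s[120:190,255:385],None,fx=6,fy=6,interpolation=cv2.INTER_CUBIC))
E
```

```text
(no output)
```

View pics/t_rack.png

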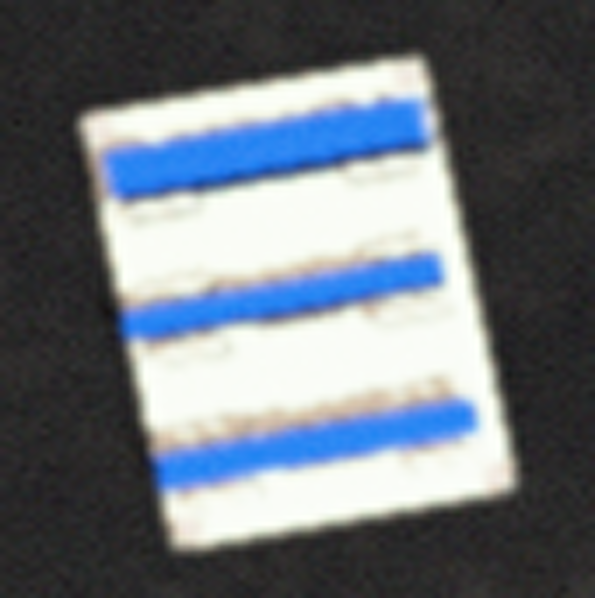

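View pics/t_md.png

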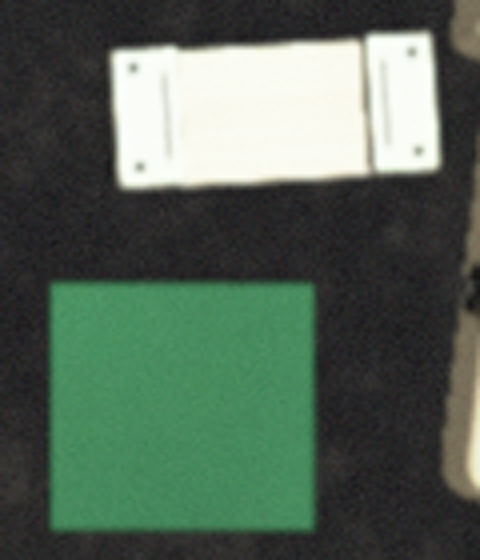

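View pics/s_rack.png

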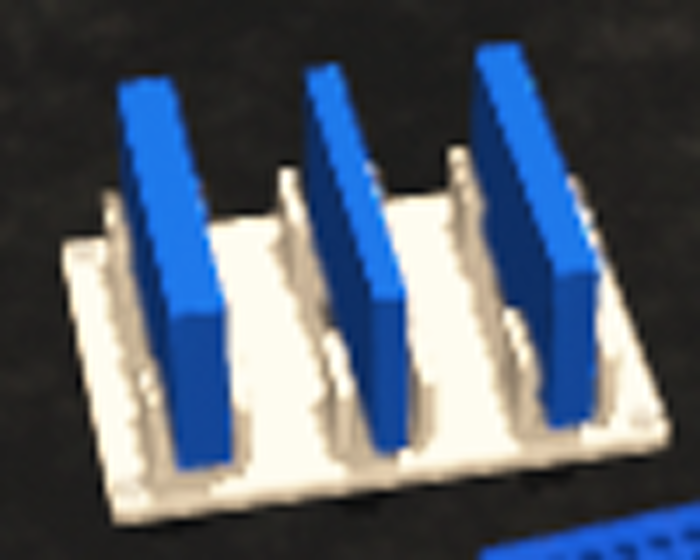

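View pics/s_md.png

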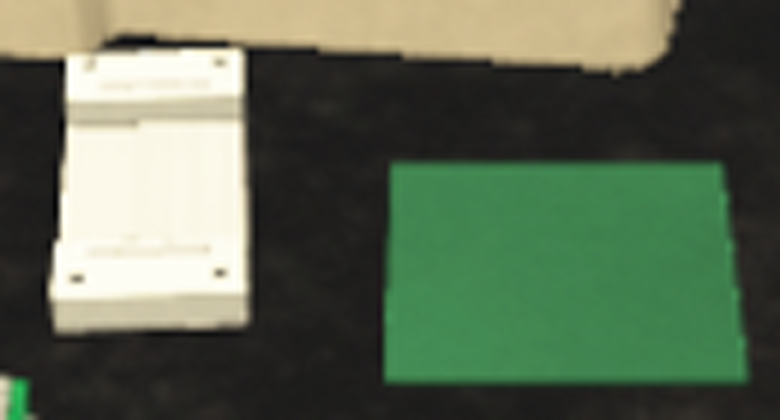

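```bash
cat > h.py <<'E'
import numpy as np, cv2
from rig import ctrl
T=dict(K=np.array([[489.80503756,0,316.53321598],[0,489.80503756,199.75726232],[0,0,1]]),R=np.array([[0.00565733,-0.99995695,0.00735417],[-0.99938798,-0.00590769,-0.0344786],[0.03452057,-0.00715461,-0.99937838]]),t=np.array([0.30867135,0.5131973,1.10346183]))
S=dict(K=np.array([[505.09705389,0,319.78166506],[0,505.09705389,197.00979647],[0,0,1]]),R=np.array([[-0.99977279,-0.01917963,-0.00930104],[-0.00482903,0.62879359,-0.77755726],[0.02076169,-0.77733568,-0.62874334]]),t=np.array([0.53735956,-0.15809978,1.31110647]))
def P(c): return c["K"]@np.c_[c["R"],c["t"]]
def tri(a,b,ca=T,cb=S):
    X=cv2.triangulatePoints(P(ca),P(cb),np.array(a,float).reshape(2,1),np.array(b,float).reshape(2,1))[:,0]
    return X[:3]/X[3]
def onz(c,p,z):
    d=c["R"].T@np.linalg.inv(c["K"])@np.array([p[0],p[1],1.]); o=-c["R"].T@c["t"]
    return o+d*(z-o[2])/d[2]
def wristcam():
    from scipy.spatial.transform import Rotation as Ro
    s=ctrl.observe(); c=ctrl.capture("wrist")
    A=np.eye(4); A[:3,:3]=Ro.from_euler("xyz",s["ee_rot"],degrees=True).as_matrix(); A[:3,3]=s["tcp_pos"]
    M=np.linalg.inv(A@c["T_tool_cam"])
    return dict(K=c["mtx"],R=M[:3,:3],t=M[:3,3]),c["frame"]
E
python3 - <<'E'
from h import *
np.set_printoptions(precision=4,suppress=True)
tr=lambda x,y:(245+x/7,150+y/6.3); sr=lambda x,y:(275+x/7,185+y/7)
tm=lambda x,y:(350+x/4,120+y/4); sm=lambda x,y:(255+x/6,120+y/6)
print("plates tops")
for n,a,b in(("near",(318,445),(537,159)),("mid",(282,297),(355,182)),("far",(267,150),(171,197))):
    print(n,tri(tr(*a),sr(*b)),onz(T,tr(*a),.068),onz(S,sr(*b),.068))
# long axis from top
for a,b in(((160,472),(476,418)),((122,325),(442,270)),((110,176),(427,126))):
    d=onz(T,tr(*a),.068)-onz(T,tr(*b),.068); print("len",np.linalg.norm(d),"ang",np.degrees(np.arctan2(d[1],d[0])))
print("mat")
for a,b in(((50,282),(384,382)),((315,282),(391,162)),((50,530),(748,382)),((315,530),(723,162))):
    print(tri(tm(*a),sm(*b)),onz(T,tm(*a),.004),onz(S,sm(*b),.004))
print("deck tops")
L=[((110,50),(52,300)),((118,188),(248,297)),((432,33),(65,52)),((440,170),(243,48)),((366,38),(65,102)),((374,174),(243,97)),((177,46),None),((184,186),None)]
Q=[]
for a,b in L:
    q=onz(T,tm(*a),.018);Q.append(q)
    print(q, (tri(tm(*a),sm(*b)),onz(S,sm(*b),.018)) if b else "")
Q=np.array(Q); print("ctr outer",Q[:4].mean(0),"inner",Q[4:].mean(0))
for i,j in((0,2),(1,3),(6,4),(7,5)):
    d=Q[i]-Q[j];print(np.degrees(np.arctan2(d[1],d[0])),np.linalg.norm(d))
s=ctrl.observe();print(s["clock"],s["tcp_pos"],s["ee_rot"])
E
```

```text
plates tops
near [0.4656 0.3678 0.0641] [0.4643 0.3677 0.068 ] [0.4672 0.3724 0.068 ]
mid [0.5164 0.3793 0.0649] [0.5145 0.3791 0.068 ] [0.518  0.3827 0.068 ]
far [0.5672 0.3844 0.0634] [0.5647 0.3841 0.068 ] [0.5688 0.3895 0.068 ]
len 0.09832721530581227 ang 101.07012338549822
len 0.09974631458059371 ang 101.16928889590605
len 0.0987027657835703 ang 100.33236028167376
mat
[ 0.5344  0.2065 -0.0002] [0.5333 0.207  0.004 ] [0.5352 0.212  0.004 ]
[0.5349 0.0549 0.0006] [0.5342 0.0557 0.004 ] [0.5353 0.06   0.004 ]
[0.3942 0.2061 0.0003] [0.3924 0.2066 0.004 ] [0.3967 0.211  0.004 ]
[0.3944 0.0553 0.0013] [0.3932 0.056  0.004 ] [0.3961 0.0593 0.004 ]
deck tops
[0.664  0.1748 0.018 ] (array([0.6649, 0.1743, 0.0146]), array([0.6644, 0.1789, 0.018 ]))
[0.5858 0.1701 0.018 ] (array([0.5877, 0.1694, 0.0128]), array([0.5885, 0.1764, 0.018 ]))
[ 0.6749 -0.0076  0.018 ] (array([ 0.6771, -0.0083,  0.0155]), array([ 0.6781, -0.0046,  0.018 ]))
[ 0.5972 -0.0118  0.018 ] (array([ 0.5994, -0.0127,  0.0151]), array([ 0.6009, -0.0082,  0.018 ]))
[0.6718 0.0298 0.018 ] (array([0.6739, 0.0286, 0.0132]), array([0.674 , 0.0359, 0.018 ]))
[0.5946 0.0255 0.018 ] (array([0.5973, 0.0242, 0.0132]), array([0.5986, 0.0316, 0.018 ]))
[0.6665 0.1369 0.018 ] 
[0.5872 0.1329 0.018 ] 
ctr outer [0.6305 0.0814 0.018 ] inner [0.63   0.0813 0.018 ]
93.4314088161265 0.18271977084117227
93.57174198083987 0.18231601644913248
92.83105180039058 0.1071848903002661
93.98601637203846 0.10762848523353792
0.15 [ 0.236  -0.4964  0.2304] [-179.9013   -0.0072   25.4291]
```

```bash
python3 - <<'E'
import cv2
t=cv2.imread("pics/top0.png"); s=cv2.imread("pics/side0.png")
cv2.imwrite("pics/t_mic.png",cv2.resize(t[90:400,400:640],None,fx=1.9,fy=1.9,interpolation=cv2.INTER_CUBIC))
cv2.imwrite("pics/s_mic.png",cv2.resize(s[0:150,240:480],None,fx=3.3,fy=3.3,interpolation=cv2.INTER_CUBIC))
E
```

```text
(no output)
```

View pics/t_mic.png

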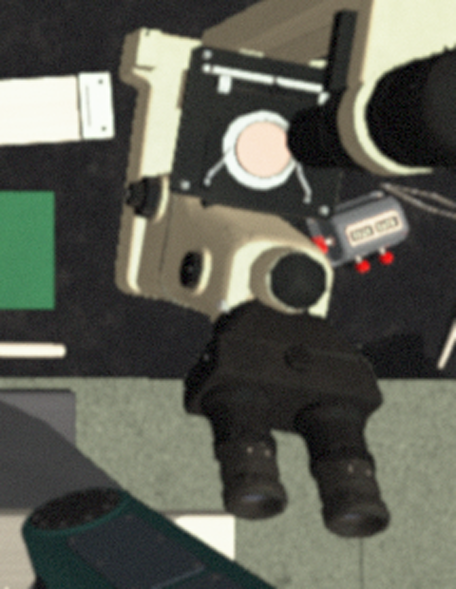

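View pics/s_mic.png

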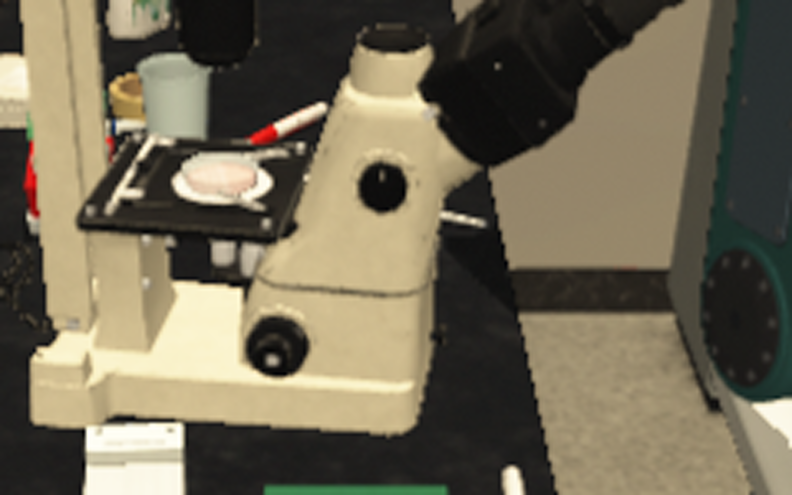

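```bash
python3 - <<'E'
from h import *
np.set_printoptions(precision=3,suppress=True)
print(tri((558,237),(360,11)),tri((505,290),(385,30)))
for z in (.3,.35,.4,.45,.5,.55): print(z,onz(T,(534,355),z),onz(T,(587,365),z),onz(S,(447,0),z))
E
```

```text
[ 0.441 -0.095  0.291] [ 0.368 -0.011  0.277]
0.3 [ 0.246 -0.048  0.3  ] [ 0.23  -0.137  0.3  ] [ 0.225 -0.145  0.3  ]
0.35 [ 0.26  -0.026  0.35 ] [ 0.245 -0.109  0.35 ] [0.26  0.012 0.35 ]
0.4 [ 0.274 -0.003  0.4  ] [ 0.259 -0.081  0.4  ] [0.295 0.169 0.4  ]
0.45 [0.287 0.019 0.45 ] [ 0.274 -0.053  0.45 ] [0.33  0.325 0.45 ]
0.5 [0.301 0.042 0.5  ] [ 0.289 -0.025  0.5  ] [0.365 0.482 0.5  ]
0.55 [0.315 0.064 0.55 ] [0.304 0.003 0.55 ] [0.4   0.639 0.55 ]
```

```bash
python3 -m handwheel '[[35,0,0,-45,-10.7],[35,0,0,-45,-10.7],[35,0,0,-45,-10.7],[35,0,0,-45,-10.7],[35,0,0,-45,-10.7],[35,0,0,-30,-10.7],[35,0,0,0,-10.7]]' 30; python3 - <<'E'
from h import *
c,f=wristcam(); cv2.imwrite("pics/w1.png",f); print(ctrl.observe()["joints"])
E
```

```text
clock: 1.02
tcp_pos: [0.2362, -0.4969, 0.4895]
ee_rot: [179.9, 0.3, 100.7]
wrist_force: [-0.7, -0.4, -0.4]
opening: 0.0302
[-7.04804062e+01  1.10514604e+01  4.20764634e+01  4.46689848e-03
  1.26694590e+02 -8.13718067e+01]
```

View pics/w1.png

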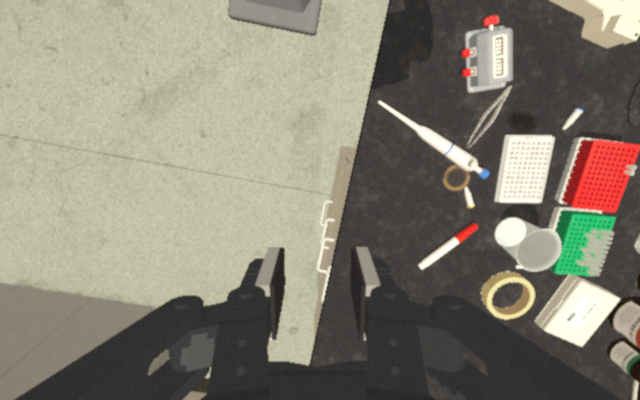

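```bash
python3 -m handwheel '[[35,44,32,-5,0],[35,44,32,-5,0],[35,44,32,-5,0],[35,44,32,-5,0]]'; python3 - <<'E'
from h import *
c,f=wristcam(); cv2.imwrite("pics/w2.png",f); print(ctrl.observe()["joints"])
c=ctrl.capture("top"); cv2.imwrite("pics/t2.png",c["frame"])
E
```

```text
clock: 1.58
tcp_pos: [0.3309, -0.299, 0.5057]
ee_rot: [-180.0, -0.1, 100.2]
wrist_force: [1.5, 0.6, -0.1]
opening: 0.03
[-48.93267303  -1.86438297  53.45058443   0.272996   128.34319765
 -59.40228718]
```

View pics/w2.png

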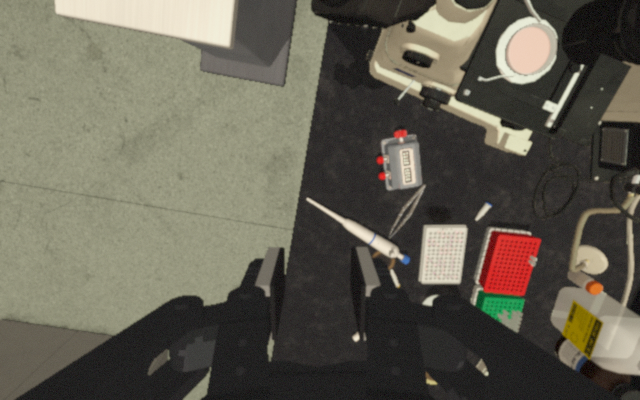

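View pics/t2.png

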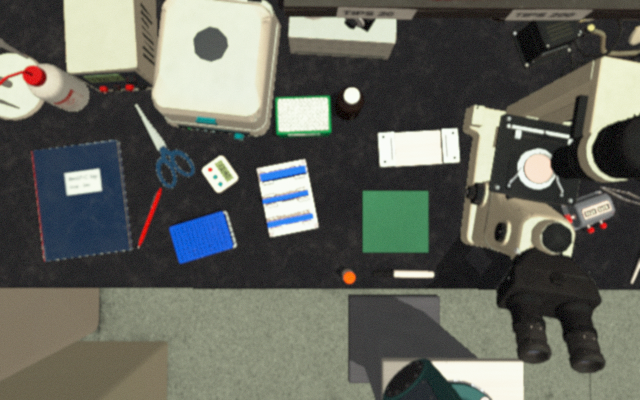

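```bash
python3 - <<'E'
from h import *
np.set_printoptions(precision=3,suppress=True)
W,f=wristcam()
print(tri((601,300),(314,10),T,W))
print(tri((552,236),(462,2),T,W), P(W)@[.26,-.13,.38,1])
E
python3 -m handwheel '[[35,20,0,-10,0],[35,20,0,-10,0],[35,20,0,-10,0]]';python3 - <<'E'
from h import *
c,f=wristcam(); cv2.imwrite("pics/w3.png",f)
E
```

```text
[ 0.327 -0.151  0.315]
[ 0.443 -0.1    0.261] [ 59.644 -13.816   0.232]
clock: 2.1
tcp_pos: [0.319, -0.2407, 0.5374]
ee_rot: [180.0, 0.0, 100.2]
wrist_force: [-0.7, -0.2, 0.2]
opening: 0.03
```

View pics/w3.png

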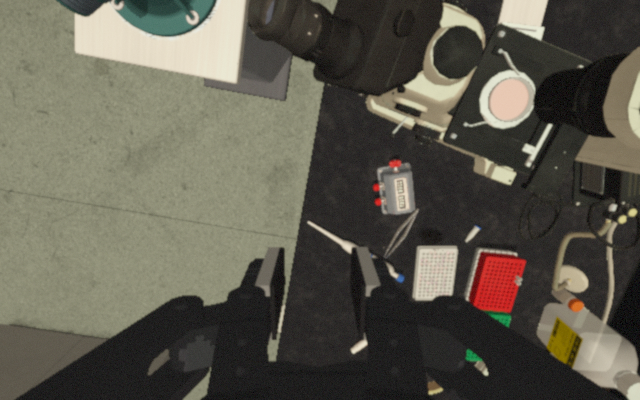

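```bash
python3 - <<'E'
from h import *
np.set_printoptions(precision=3,suppress=True)
W,f=wristcam()
print(tri((572,362),(252,15),T,W),tri((604,368),(262,38),T,W))
print(ctrl.observe()["joints"])
E
```

```text
[ 0.237 -0.1    0.32 ] [ 0.247 -0.125  0.368]
[-45.103  -5.479  52.806   0.009 132.33  -55.475]
```

```bash
python3 -m handwheel '[[35,52,23,0,0],[35,52,23,0,0],[35,52,23,0,0],[35,52,23,0,0],[35,52,23,0,0],[35,52,23,0,0],[35,52,23,30,0],[35,52,23,40,0],[35,52,23,40,0],[35,50,23,40,0],[35,50,22,40,-0.7],[35,0,0,50,0],[35,0,0,50,0],[35,0,0,0,0]]';python3 - <<'E'
from h import *
c,f=wristcam(); cv2.imwrite("pics/w4.png",f); print(ctrl.observe()["joints"])
E
```

```text
clock: 3.95
tcp_pos: [0.4581, 0.3395, 0.2541]
ee_rot: [-179.2, 0.3, 101.0]
wrist_force: [-1.1, 0.4, 0.5]
opening: 0.0297
[ 3.08443891e+01  7.89714155e+00  7.22170178e+01 -1.38663641e-02
  1.00211992e+02  1.98404278e+01]
```

View pics/w4.png

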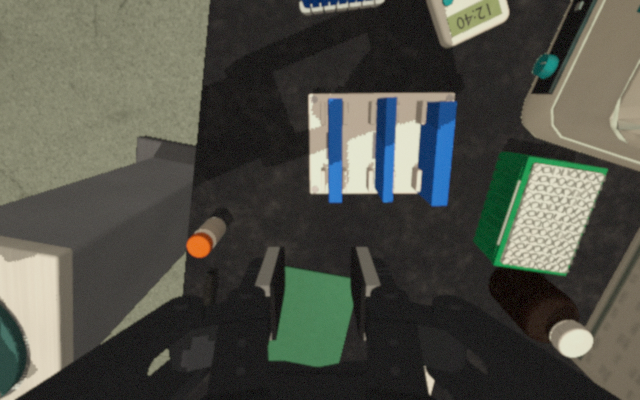

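```bash
python3 - <<'E'
import cv2
f=cv2.imread("pics/w4.png"); cv2.imwrite("pics/w4c.png",cv2.resize(f[85:215,300:465],None,fx=4.5,fy=4.5,interpolation=cv2.INTER_CUBIC))
E
```

```text
(no output)
```

View pics/w4c.png

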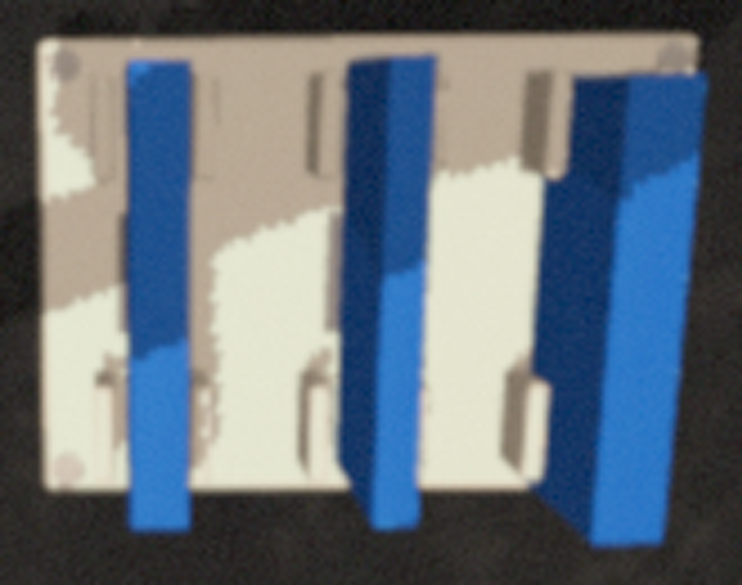

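```bash
python3 - <<'E'
from h import *
np.set_printoptions(precision=4,suppress=True)
W,f=wristcam()
q=lambda x,y:(300+x/4.5,85+y/4.5)
s=ctrl.observe()
for n,a,b,w in(("near",(159.5,62),(160,529),63),("mid",(411,57),(396,528),45),("far",(667,75),(628,545),75)):
    A,B=onz(W,q(*a),.068),onz(W,q(*b),.068); d=A-B; c=(A+B)/2
    e=c-s["tcp_pos"]; y=np.radians(s["ee_rot"][2])
    print(n,c,np.linalg.norm(d),np.degrees(np.arctan2(d[1],d[0])),"tool dx,dy",e@[np.cos(y),np.sin(y),0]*1000,e@[np.sin(y),-np.cos(y),0]*1000)
    wd=onz(W,q(b[0]-w/2,b[1]),.068)-onz(W,q(b[0]+w/2,b[1]),.068);print(" width",np.linalg.norm(wd))
print(s["tcp_pos"],s["ee_rot"])
E
```

```text
near [0.4722 0.368  0.068 ] 0.10107707983164708 101.90854968002341 tool dx,dy 24.14616892664518 15.745810029413432
 width 0.014255119698169576
mid [0.5239 0.3787 0.068 ] 0.10178915079147079 102.53369102337791 tool dx,dy 24.79386779413513 68.53466657727378
 width 0.010166245478186129
far [0.5768 0.3852 0.068 ] 0.10212855960450654 102.12970042614981 tool dx,dy 21.03206286669607 121.66430382361202
 width 0.016974714596978982
[0.4613 0.3413 0.2628] [179.9205  -0.0161 101.0007]
```

```bash
python3 - <<'E'
from h import *
W,f=wristcam(); s=ctrl.observe(); print(s["tcp_pos"],s["ee_rot"],s["clock"])
np.savez("w5.npz",**W); cv2.imwrite("pics/w5.png",f); cv2.imwrite("pics/w5c.png",cv2.resize(f[85:215,300:465],None,fx=4.5,fy=4.5,interpolation=cv2.INTER_CUBIC))
E
```

```text
[0.46212245 0.34170421 0.26499322] [ 1.79694235e+02 -9.86263440e-02  1.00993895e+02] 4.1
```

View pics/w5c.png

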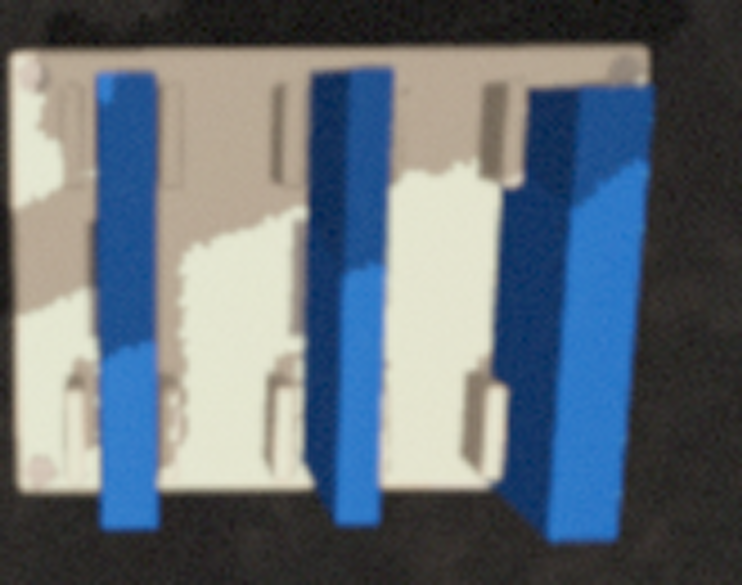

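```bash
python3 - <<'E'
from h import *
from scipy.spatial.transform import Rotation as Ro
np.set_printoptions(precision=4,suppress=True)
c=ctrl.capture("wrist")
S_=[ctrl.observe()]
for i in range(3): ctrl.capture("wrist"); S_.append(ctrl.observe())
p=np.mean([s["tcp_pos"] for s in S_],0); print(p,S_[-1]["ee_rot"])
for s in S_: print(s["tcp_pos"])
A=np.eye(4);A[:3,:3]=Ro.from_euler("xyz",[180,0,101],degrees=True).as_matrix();A[:3,3]=p
M=np.linalg.inv(A@c["T_tool_cam"]);W=dict(K=c["mtx"],R=M[:3,:3],t=M[:3,3])
q=lambda x,y:(300+x/4.5,85+y/4.5)
for n,a,b,w in(("near",(127,74),(130,529),59),("mid",(372,70),(358,523),45),("far",(618,88),(583,541),73)):
    A,B=onz(W,q(*a),.068),onz(W,q(*b),.068); d=A-B; m=(A+B)/2
    e=m-p; y=np.radians(101)
    print(n,m,np.linalg.norm(d),np.degrees(np.arctan2(d[1],d[0])),"tool dx,dy",e@[np.cos(y),np.sin(y),0]*1000,e@[np.sin(y),-np.cos(y),0]*1000,
     "w",w/4.5*np.linalg.norm(onz(W,q(*b),.068)-onz(W,(q(*b)[0]+1,q(*b)[1]),.068)))
E
```

```text
[0.4623 0.3419 0.2657] [179.6603  -0.116  101.009 ]
[0.4624 0.342  0.266 ]
[0.4624 0.342  0.2661]
[0.4622 0.3419 0.2657]
[0.462  0.3418 0.2651]
near [0.4694 0.3667 0.068 ] 0.10062549574841267 101.89789782923805 tool dx,dy 22.988946723806052 11.713187259043009 w 0.013616040814456751
mid [0.5205 0.3778 0.068 ] 0.10002555037940379 102.16908380172893 tool dx,dy 24.11037263548874 64.03437135836289 w 0.010376494775835621
far [0.5728 0.3839 0.068 ] 0.10067914443649145 101.93453172431116 tool dx,dy 20.10544829425649 116.51469904826658 w 0.016894326682144224
```

```bash
python3 -m handwheel '[[38,12,5,40,-0.7],[38,11,5,40,0],[38,0,0,40,0],[38,0,0,35,0],[38,0,0,0,0],[38,0,0,0,0]]';python3 - <<'E'
from h import *
c,f=wristcam(); cv2.imwrite("pics/w6.png",f); print(ctrl.observe()["tcp_pos"])
c=ctrl.capture("side"); cv2.imwrite("pics/s6.png",cv2.resize(c["frame"][130:280,240:420],None,fx=4,fy=4,interpolation=cv2.INTER_CUBIC))
E
```

```text
clock: 5.05
tcp_pos: [0.4673, 0.3665, 0.1091]
ee_rot: [179.8, -0.1, 101.7]
wrist_force: [0.4, -0.4, 1.0]
opening: 0.0326
[0.46758405 0.36670753 0.10970963]
```

View pics/w6.png

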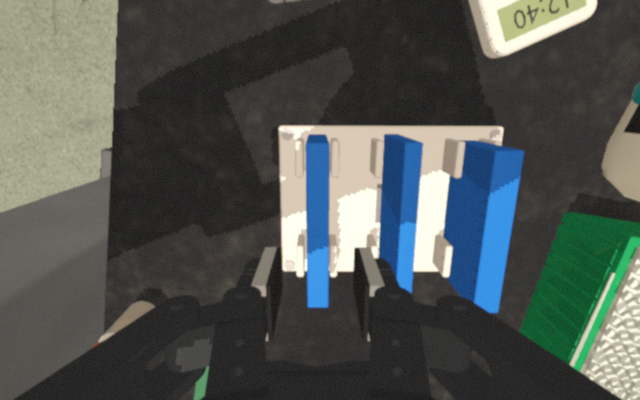

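View pics/s6.png

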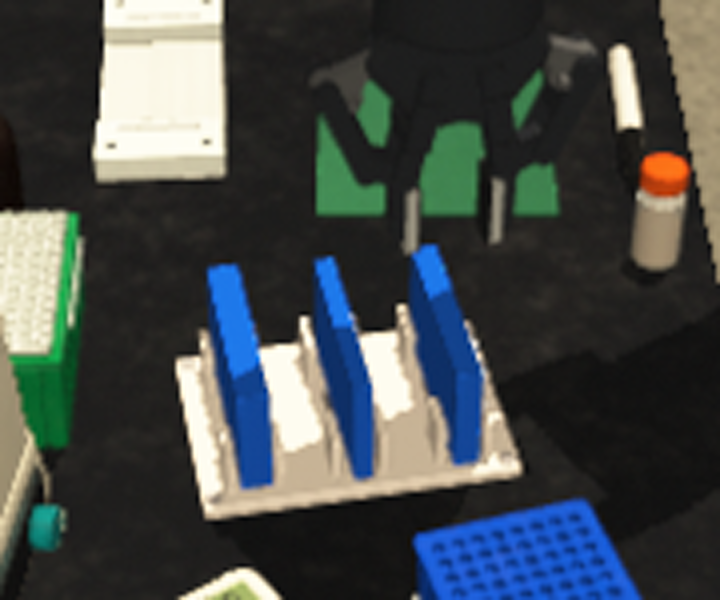

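```bash
python3 -m handwheel '[[38,0,0,25,0],[38,0,0,25,0],[38,0,0,20,0],[38,0,0,0,0],[0,0,0,0,0],[0,0,0,0,0],[0,0,0,0,0],[0,0,0,0,0]]' 40;python3 - <<'E'
from h import *
o=[]
for i in range(4):
    ctrl.capture("top"); s=ctrl.observe(); o.append(s["opening"])
print(o,s["tcp_pos"],s["wrist_force"])
E
```

```text
clock: 6.15
tcp_pos: [0.4673, 0.3666, 0.0388]
ee_rot: [179.8, -0.1, 101.7]
wrist_force: [0.2, -0.2, 5.3]
opening: 0.0125
[0.012430208771336949, 0.012123686834829247, 0.012774972850463716, 0.012841073593163563] [0.46730623 0.36657287 0.0388265 ] [ 0.57947173 -0.47305282  5.97887961]
```

```bash
python3 -m handwheel '[[0,0,0,-10,0],[0,0,0,-30,0],[0,0,0,-40,0],[0,0,0,-30,0],[0,-40,-3,0,0],[0,-50,-3,0,0],[0,-50,-3,0,0],[0,-50,-3,0,0],[0,-47,-3,0,0],[0,0,0,0,8.3],[0,0,0,0,0],[0,0,0,0,0]]' 40;python3 - <<'E'
from h import *
c,f=wristcam(); cv2.imwrite("pics/w7.png",f); s=ctrl.observe();print(s["tcp_pos"],s["ee_rot"],s["opening"])
c=ctrl.capture("side"); cv2.imwrite("pics/s7.png",c["frame"])
E
```

```text
clock: 7.85
tcp_pos: [0.4992, 0.131, 0.1465]
ee_rot: [-180.0, 0.0, 93.6]
wrist_force: [0.5, 0.1, -0.1]
opening: 0.0125
[0.49920667 0.13116964 0.14643176] [-1.79974896e+02  4.73474522e-03  9.35748936e+01] 0.012648176576751588
```

View pics/w7.png

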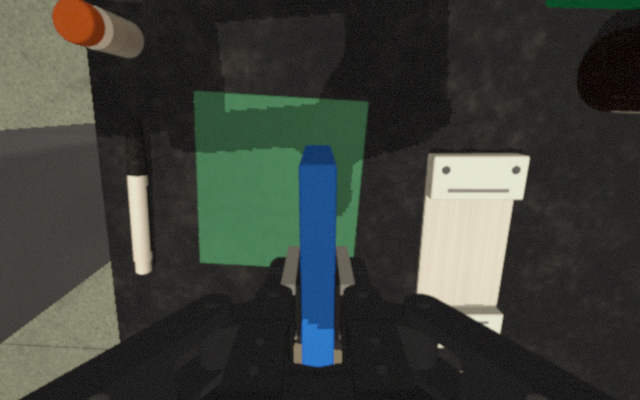

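View pics/s7.png

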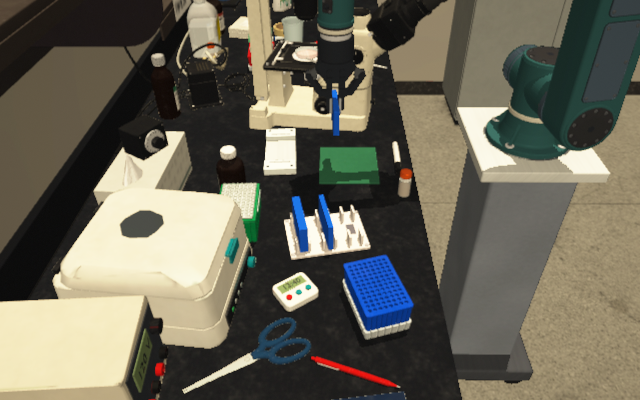

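```bash
python3 -m handwheel '[[0,0,0,40,0],[0,0,0,35,0],[0,0,0,20,0],[0,0,0,12,0],[0,0,0,0,0],[0,0,0,2,0],[0,0,0,0,0]]';python3 - <<'E'
from h import *
c,f=wristcam(); cv2.imwrite("pics/w8.png",f); s=ctrl.observe();print(s["tcp_pos"],s["ee_rot"],s["wrist_force"])
E
```

```text
clock: 8.82
tcp_pos: [0.5002, 0.1308, 0.0385]
ee_rot: [179.9, -0.0, 93.4]
wrist_force: [0.1, -0.4, -1.6]
opening: 0.0123
[0.50009879 0.13072987 0.03844496] [ 1.79901060e+02 -2.94355552e-03  9.34310321e+01] [ 0.2477404  -0.06376339 -0.50907192]
```

View pics/w8.png

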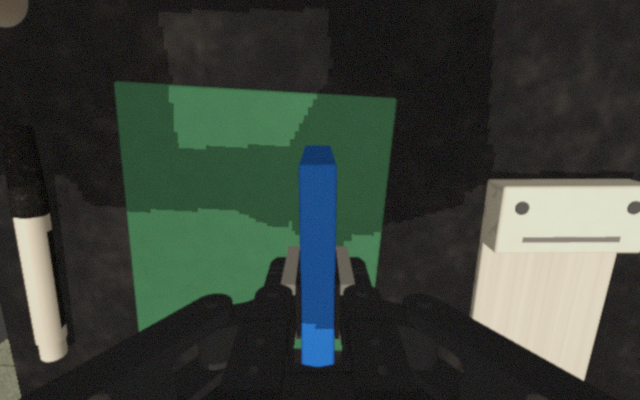

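```bash
for i in 1; do python3 -m handwheel '[[0,0,0,1.5,0],[0,0,0,1,0],[0,0,0,0,0]]'; python3 -m handwheel '[[0,0,0,1,0],[0,0,0,0,0]]'; done
```

```text
clock: 9.25
tcp_pos: [0.4994, 0.1306, 0.0349]
ee_rot: [-180.0, 0.0, 93.4]
wrist_force: [0.1, -0.2, -1.0]
opening: 0.0122
clock: 9.5
tcp_pos: [0.4996, 0.1306, 0.0348]
ee_rot: [180.0, 0.0, 93.4]
wrist_force: [-3.2, -1.4, 5.0]
opening: 0.0125
```

```bash
python3 -m handwheel '[[20,0,0,0,0],[30,0,0,0,0],[60,0,0,0,0],[100,0,0,0,0],[100,0,0,0,0],[100,0,0,0,0]]';python3 - <<'E'
from h import *
c,f=wristcam(); cv2.imwrite("pics/w9.png",f); s=ctrl.observe();print(s["tcp_pos"],s["opening"])
c=ctrl.capture("side"); cv2.imwrite("pics/s9.png",cv2.resize(c["frame"][50:210,240:440],None,fx=3.5,fy=3.5,interpolation=cv2.INTER_CUBIC))
E
```

```text
clock: 10.25
tcp_pos: [0.4995, 0.1307, 0.034]
ee_rot: [180.0, 0.0, 93.4]
wrist_force: [0.0, 0.2, 0.5]
opening: 0.0852
[0.49950571 0.13064319 0.03405371] 0.08561539510709978
```

View pics/w9.png

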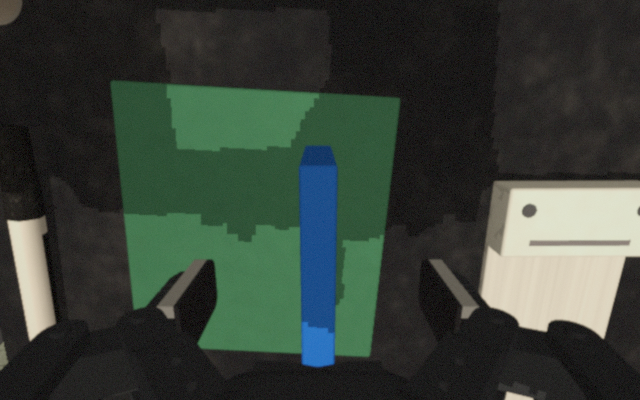

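View pics/s9.png

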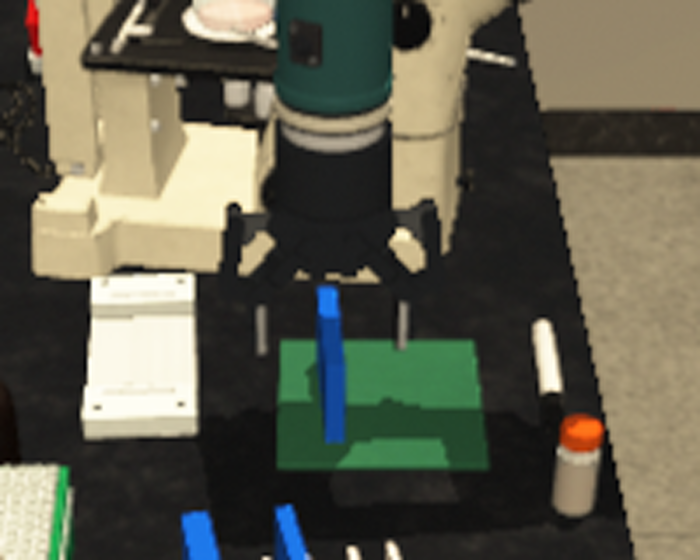

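```bash
python3 -m handwheel '[[100,0,-15,0,0],[100,0,-15,0,0],[100,0,-3,0,0],[100,0,-3,0,0],[100,0,-3,0,0],[100,0,-3,0,0],[100,0,-3,0,0],[100,0,-3,0,0],[100,0,-2,0,0]]';python3 - <<'E'
from h import *
c,f=wristcam(); cv2.imwrite("pics/w10.png",f); s=ctrl.observe();print(s["tcp_pos"],s["wrist_force"])
E
```

```text
clock: 11.48
tcp_pos: [0.4493, 0.1276, 0.034]
ee_rot: [-180.0, 0.0, 93.4]
wrist_force: [0.1, 0.3, -0.2]
opening: 0.0852
[0.44913546 0.12763512 0.03394061] [ 0.40104464  0.81284606 -0.88418644]
```

View pics/w10.png

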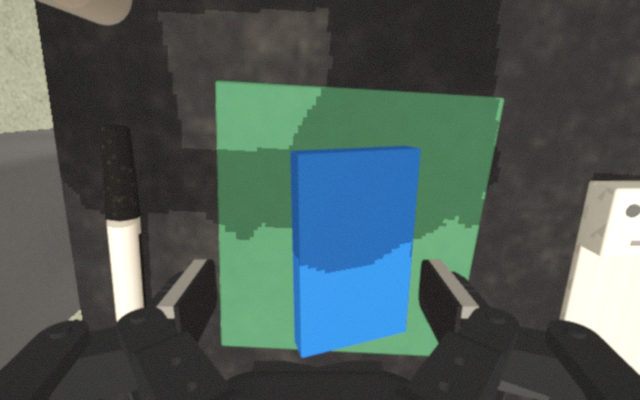

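```bash
python3 - <<'E'
from h import *
np.set_printoptions(precision=4,suppress=True)
W,f=wristcam()
for p in((291,152),(420,148),(408,333),(301,356)): print(p,onz(W,p,.017),onz(W,p,.004))
for p in((216,82),(504,99),(222,345)): print("mat",onz(W,p,.004))
c=ctrl.capture("side"); cv2.imwrite("pics/s10.png",cv2.resize(c["frame"][50:210,240:440],None,fx=3.5,fy=3.5,interpolation=cv2.INTER_CUBIC))
c=ctrl.capture("top"); cv2.imwrite("pics/t10.png",cv2.resize(c["frame"][120:270,340:480],None,fx=4,fy=4,interpolation=cv2.INTER_CUBIC))
E
```

```text
(291, 152) [0.4343 0.1755 0.017 ] [0.4334 0.1737 0.004 ]
(420, 148) [0.4945 0.1809 0.017 ] [0.4984 0.1796 0.004 ]
(408, 333) [0.5023 0.0802 0.017 ] [0.5069 0.0707 0.004 ]
(301, 356) [0.4443 0.0616 0.017 ] [0.4442 0.0507 0.004 ]
mat [0.3961 0.2051 0.004 ]
mat [0.5359 0.2056 0.004 ]
mat [0.3965 0.0557 0.004 ]
```

View pics/s10.png

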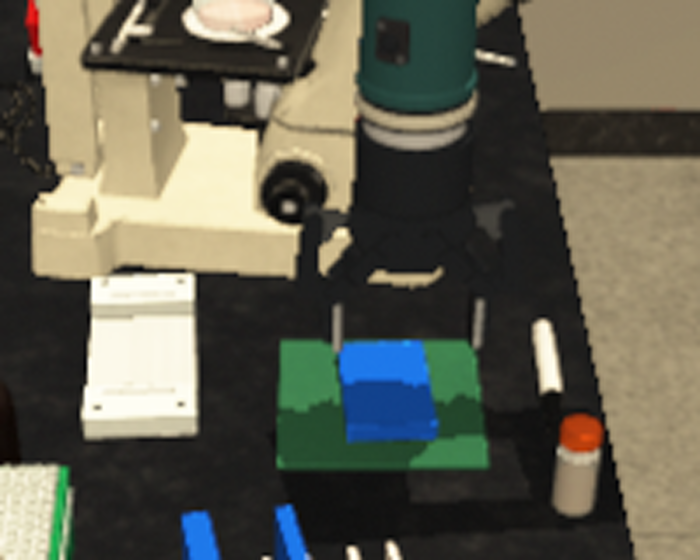

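View pics/t10.png

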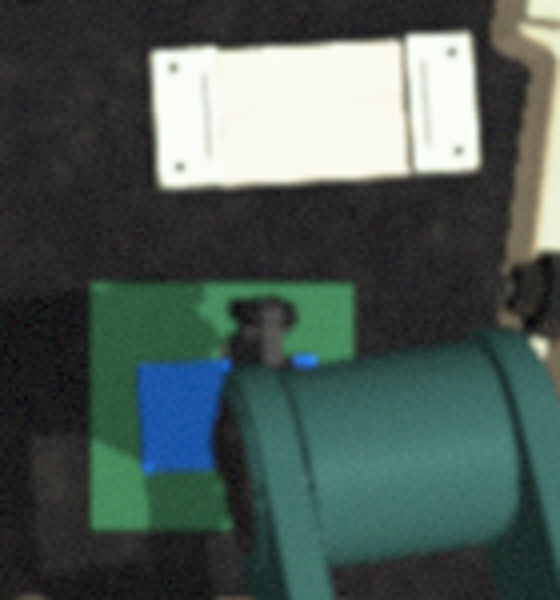

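```bash
python3 - <<'E'
import cv2
from h import *
W,f=wristcam()
cv2.imwrite("pics/w10c.png",cv2.resize(f[130:370,200:480],None,fx=2.5,fy=2.5,interpolation=cv2.INTER_CUBIC))
c=ctrl.capture("side"); cv2.imwrite("pics/s10c.png",cv2.resize(c["frame"][130:195,310:390],None,fx=9,fy=9,interpolation=cv2.INTER_CUBIC))
E
```

```text
(no output)
```

View pics/w10c.png

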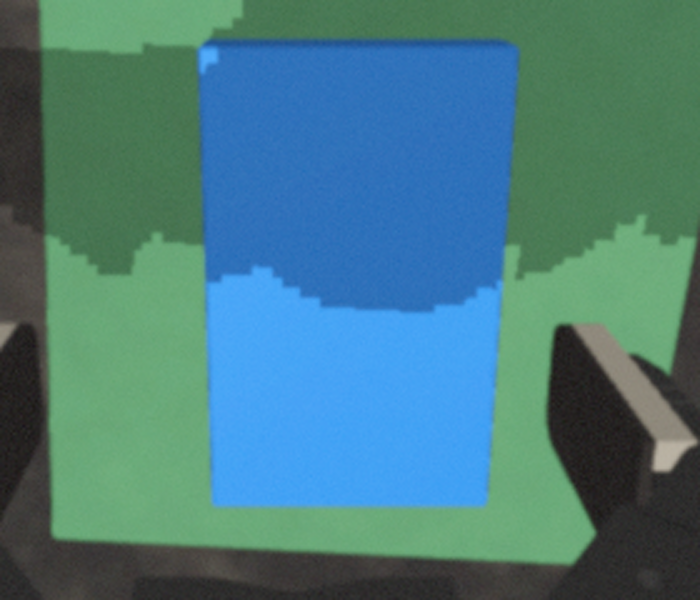

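View pics/s10c.png

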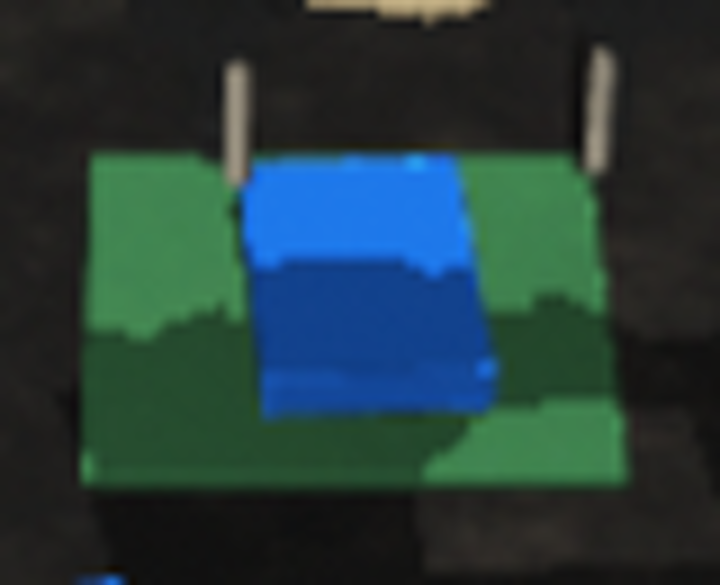

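```bash
python3 - <<'E'
from h import *
np.set_printoptions(precision=4,suppress=True)
W,f=wristcam(); s=ctrl.observe()
q=lambda x,y:(200+x/2.5,130+y/2.5)
Q=np.array([onz(W,q(*p),.017) for p in((200,46),(517,46),(487,506),(214,506))]); print(Q)
m=Q.mean(0); d=(Q[0]+Q[1]-Q[2]-Q[3])/2
print(m,np.linalg.norm(d),np.degrees(np.arctan2(d[1],d[0])),np.linalg.norm(Q[0]-Q[1]),np.linalg.norm(Q[2]-Q[3]))
e=m-s["tcp_pos"]; y=np.radians(s["ee_rot"][2]); print("tool",e@[np.cos(y),np.sin(y),0]*1000,e@[np.sin(y),-np.cos(y),0]*1000,s["ee_rot"],s["clock"])
# heights: two views of TL/TR? side: 
sc=lambda x,y:(310+x/9,130+y/9)
for a,b in(((517,46),(258,378)),((200,46),(495,360)),):
    print(tri(q(*a),sc(*b),W,S))
E
```

```text
[[0.4296 0.1768 0.017 ]
 [0.4889 0.1804 0.017 ]
 [0.4956 0.08   0.017 ]
 [0.4356 0.0765 0.017 ]]
[0.4624 0.1284 0.017 ] 0.10054963565349076 93.62756493296537 0.059418568046064046 0.0600226495559681
tool 0.0014556111294171629 12.767474886509211 [179.9917   0.0041  93.427 ] 11.825
[0.49   0.18   0.0138]
[0.4292 0.1769 0.0176]
```

```bash
python3 -m handwheel '[[100,0,6.5,0,-0.2],[100,0,6.3,0,0],[100,0,0,15,0],[100,0,0,10,0],[100,0,0,6,0],[100,0,0,0,0]]' 40;  python3 -m handwheel '[[82,0,0,0,0],[60,0,0,0,0],[40,0,0,0,0],[40,0,0,0,0],[40,0,0,0,0]]' 40; python3 - <<'E'
from h import *
c,f=wristcam(); cv2.imwrite("pics/w11.png",f); s=ctrl.observe();print(s["tcp_pos"],s["wrist_force"],s["opening"])
c=ctrl.capture("side"); cv2.imwrite("pics/s11.png",cv2.resize(c["frame"][120:195,310:400],None,fx=8,fy=8,interpolation=cv2.INTER_CUBIC))
E
```

```text
clock: 12.58
tcp_pos: [0.4615, 0.1283, 0.002]
ee_rot: [-179.9, 0.0, 93.6]
wrist_force: [0.0, -0.4, -0.2]
opening: 0.0854
clock: 13.2
tcp_pos: [0.4631, 0.1286, 0.0039]
ee_rot: [179.9, -0.0, 93.6]
wrist_force: [0.4, 0.5, 5.8]
opening: 0.0589
[0.46310674 0.12858747 0.00387474] [ 0.91788837 -0.08354756  6.18462479] 0.05896746300718292
```

View pics/w11.png

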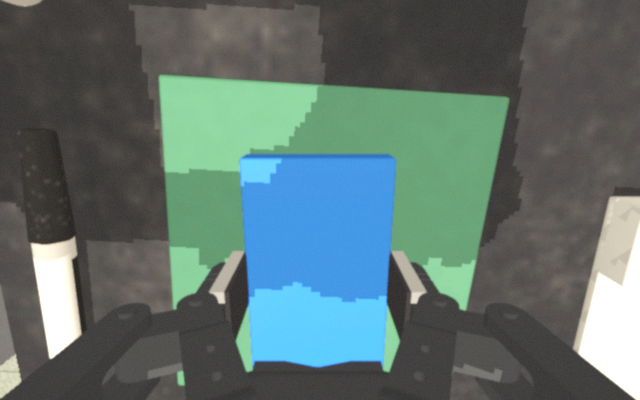

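View pics/s11.png

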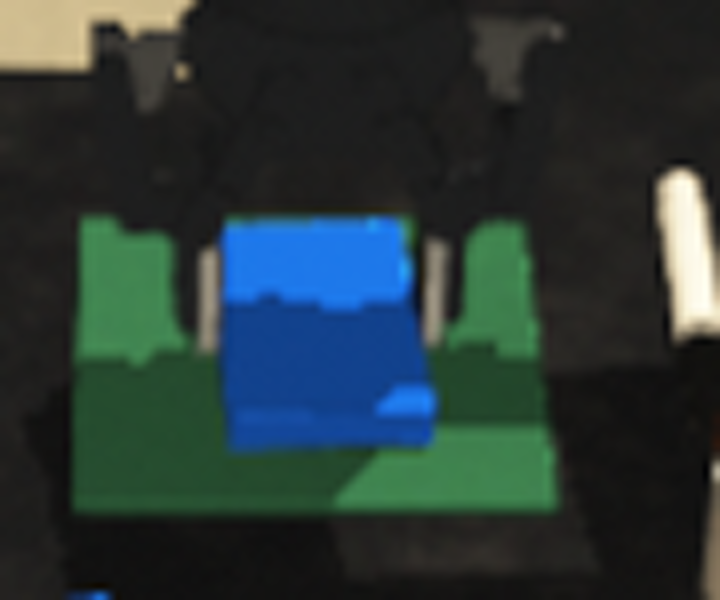

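```bash
python3 -m handwheel '[[40,0,0,-10,0],[40,0,0,-30,0],[40,0,0,-40,0],[40,-25,35,-20,0],[40,-25,40,0,0],[40,0,0,0,0],[40,0,0,0,0]]' 40; python3 - <<'E'
from h import *
for i in range(2): ctrl.capture("wrist")
W,f=wristcam(); np.savez("w12.npz",**W); cv2.imwrite("pics/w12.png",f); s=ctrl.observe();print(s["tcp_pos"],s["ee_rot"],s["opening"])
c=ctrl.capture("side"); cv2.imwrite("pics/s12.png",cv2.resize(c["frame"][80:195,250:400],None,fx=5,fy=5,interpolation=cv2.INTER_CUBIC))
E
```

```text
clock: 14.18
tcp_pos: [0.5392, 0.0833, 0.102]
ee_rot: [-179.8, -0.0, 93.6]
wrist_force: [-0.3, 0.5, -1.1]
opening: 0.0584
[0.5391747  0.08384962 0.10259349] [-1.79919601e+02 -6.34442217e-03  9.36793120e+01] 0.058735723630686285
```

View pics/w12.png

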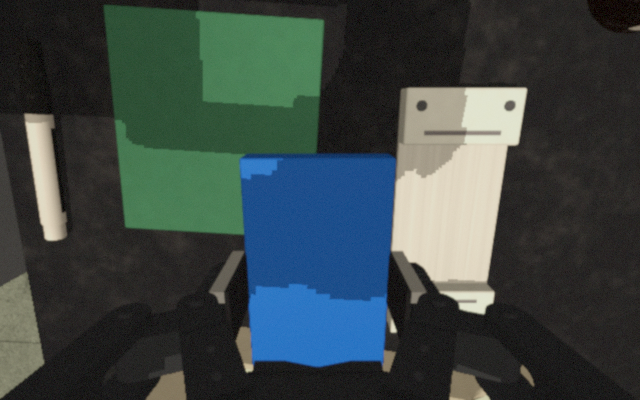

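View pics/s12.png

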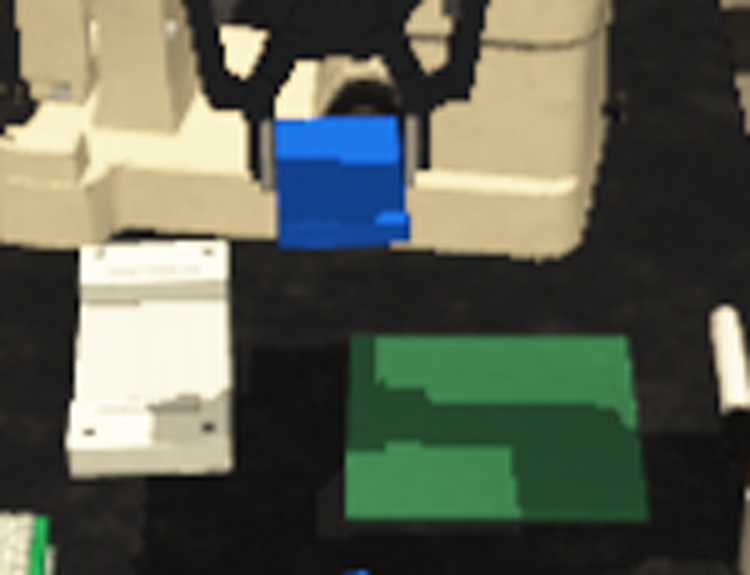

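```bash
python3 - <<'E'
import cv2
f=cv2.imread("pics/w12.png")
cv2.imwrite("pics/w12c.png",cv2.resize(f[75:325,380:540],None,fx=4,fy=2.4,interpolation=cv2.INTER_CUBIC))
cv2.imwrite("pics/w12p.png",cv2.resize(f[140:380,225:415],None,fx=3,fy=2.5,interpolation=cv2.INTER_CUBIC))
E
```

```text
(no output)
```

View pics/w12c.png

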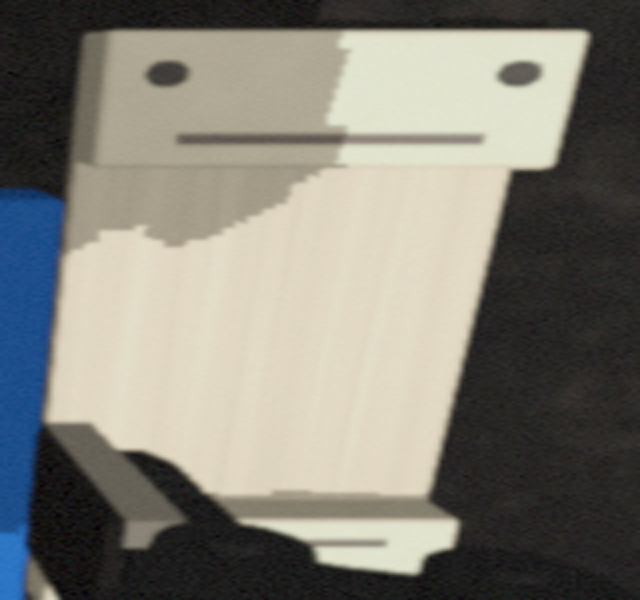

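View pics/w12p.png

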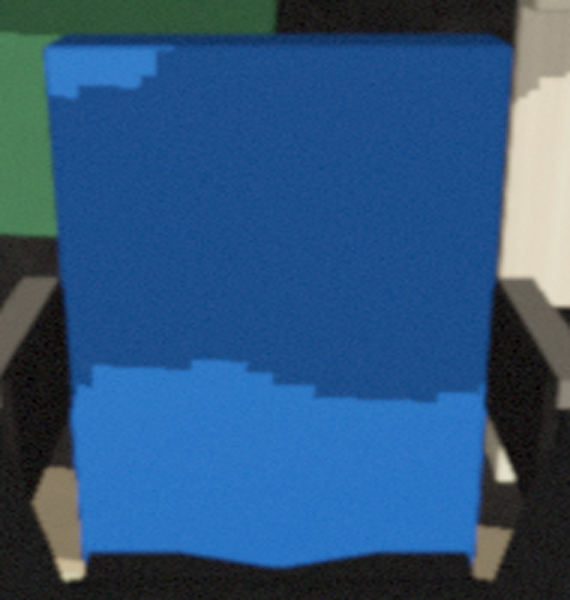

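```bash
python3 - <<'E'
from h import *
np.set_printoptions(precision=4,suppress=True)
W=dict(np.load("w12.npz"))
s=ctrl.observe(); tcp=s["tcp_pos"]; print(tcp,s["ee_rot"])
q=lambda x,y:(380+x/4,75+y/2.4)
D=np.array([onz(W,q(*p),.018) for p in((105,32),(590,32),(553,168),(93,165),(458,520))]); print(D)
y=D[0]-D[1]; print("width",np.linalg.norm(y),np.linalg.norm(D[2]-D[3]),"depth",np.linalg.norm(D[0]-D[3]),np.linalg.norm(D[1]-D[2]))
ang=np.degrees(np.arctan2(*(D[1]-D[0])[1::-1]))+90; ang2=np.degrees(np.arctan2(*(D[2]-D[3])[1::-1]))+90; d=D[1]-D[4]; ang3=np.degrees(np.arctan2(d[1],d[0])); print("yaw",ang,ang2,ang3,"gap",np.linalg.norm(D[2]-D[4]))
a=np.radians(93.6); ay=np.array([np.cos(a),np.sin(a),0]); ax=np.array([np.sin(a),-np.cos(a),0])
# centre: inner edge midpoint of +y shoulder minus 54; right edges minus 38
c1=(D[2]+D[3])/2-ay*.054; c2=(D[0]+D[1])/2-ay*.090; c3=(D[2]+D[4])/2-ax*.038
print("centres",c1,c2,c3)
r=lambda x,y:(225+x/3,140+y/2.5)
z=tcp[2]+.0131
A,B=onz(W,r(48,46),z),onz(W,r(512,48),z); print("plate w",np.linalg.norm(A-B),np.degrees(np.arctan2(*(B-A)[1::-1]))+90)
pc=(A+B)/2-ay*.05; print("plate c",pc,pc-tcp)
for c in(c1,c2,c3):
    e=c-pc; print("move tool x,y",e@ay*1000,e@ax*1000)
E
```

```text
[0.5393 0.0839 0.1028] [-179.9446   -0.0018   93.6806]
[[0.5904 0.1673 0.018 ]
 [0.667  0.1722 0.018 ]
 [0.6692 0.1367 0.018 ]
 [0.5931 0.1326 0.018 ]
 [0.676  0.0279 0.018 ]]
width 0.07674953969357358 0.07614816717528393 depth 0.03477236956693687 0.03557550977757793
yaw 93.6648337854185 93.05784726248781 93.56198736752309 gap 0.10901160425563308
centres [0.6345 0.0808 0.018 ] [0.6343 0.0799 0.018 ] [0.6346 0.0799 0.018 ]
plate w 0.05922027718579909 93.38006136290687
plate c [0.5397 0.0838 0.1159] [ 0.0004 -0.      0.0131]
move tool x,y -8.977039987116717 94.40298259511181
move tool x,y -9.805267270818 94.15945646257522
move tool x,y -9.843103901593 94.45681888664708
```

```bash
python3 -m handwheel '[[40,-4.5,40,0,0],[40,-5,40,0,0],[40,0,14.4,20,0],[40,0,0,30,0],[40,0,0,20,0],[40,0,0,0,0],[40,0,0,0,0]]' 40; python3 - <<'E'
from h import *
for i in range(2): ctrl.capture("wrist")
W,f=wristcam(); np.savez("w13.npz",**W); cv2.imwrite("pics/w13.png",f); s=ctrl.observe();print(s["tcp_pos"],s["ee_rot"],s["opening"])
c=ctrl.capture("side"); cv2.imwrite("pics/s13.png",cv2.resize(c["frame"][100:185,245:325],None,fx=7,fy=7,interpolation=cv2.INTER_CUBIC))
E
```

```text
clock: 15.25
tcp_pos: [0.6357, 0.08, 0.0343]
ee_rot: [179.9, 0.0, 93.6]
wrist_force: [0.7, 0.0, -0.6]
opening: 0.0586
[0.63616456 0.07985151 0.0349243 ] [1.79817220e+02 1.13384262e-02 9.36327606e+01] 0.058784840792689606
```

View pics/w13.png

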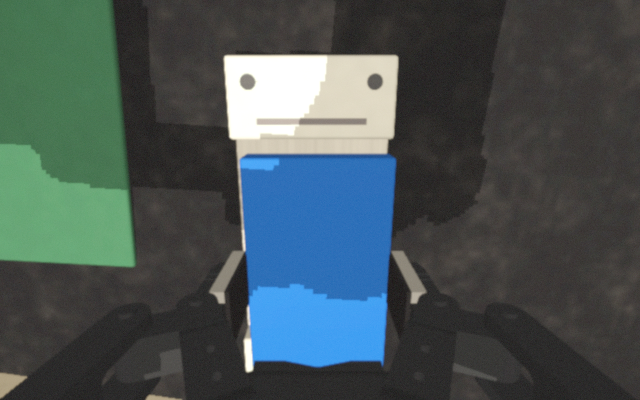

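View pics/s13.png

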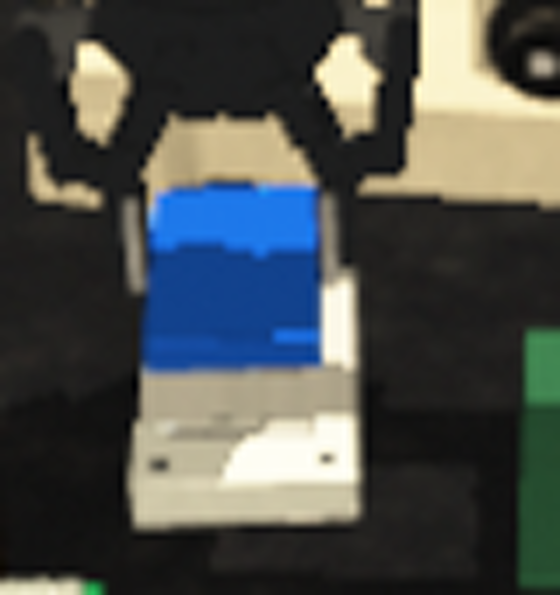

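```bash
python3 - <<'E'
import cv2
f=cv2.imread("pics/w13.png")
cv2.imwrite("pics/w13c.png",cv2.resize(f[45:175,215:410],None,fx=4,fy=4,interpolation=cv2.INTER_CUBIC))
E
```

```text
(no output)
```

View pics/w13c.png

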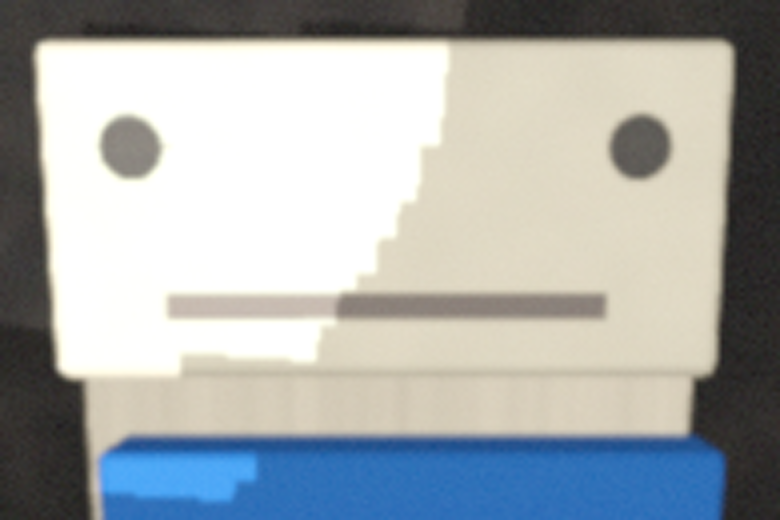

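```bash
python3 - <<'E'
from h import *
np.set_printoptions(precision=4,suppress=True)
W=dict(np.load("w13.npz")); tcp=ctrl.observe()["tcp_pos"]; print(tcp)
q=lambda x,y:(215+x/4,45+y/4)
D=np.array([onz(W,q(*p),.018) for p in((35,42),(735,42),(717,376),(58,376))])
print("w",np.linalg.norm(D[0]-D[1]),np.linalg.norm(D[2]-D[3]),np.linalg.norm(D[0]-D[3]))
print("yaw",[np.degrees(np.arctan2(*(b-a)[1::-1]))+90 for a,b in((D[0],D[1]),(D[3],D[2]))])
a=np.radians(93.6); ay=np.array([np.cos(a),np.sin(a),0]); ax=np.array([np.sin(a),-np.cos(a),0])
c1=(D[2]+D[3])/2-ay*.054; c2=(D[0]+D[1])/2-ay*.090
A,B=onz(W,q(101,455),tcp[2]+.0131),onz(W,q(724,455),tcp[2]+.0131)
print("plate",np.linalg.norm(A-B),np.degrees(np.arctan2(*(B-A)[1::-1]))+90); pc=(A+B)/2-ay*.05
for c in(c1,c2): e=c-pc; print(c,pc,e@ay*1000,e@ax*1000)
E
```

```text
[0.636  0.0799 0.0347]
w 0.07628039766536648 0.0765839814348112 0.035883346415220556
yaw [np.float64(93.6682609344699), np.float64(93.61332294632896)]
plate 0.059967474366956125 93.59924410200433
[0.6341 0.0804 0.018 ] [0.6369 0.0799 0.0478] 0.7316683209454002 -2.709220467269516
[0.634  0.0803 0.018 ] [0.6369 0.0799 0.0478] 0.6515469314126443 -2.8459290017682117
```

```bash
python3 -m handwheel '[[40,0.6,-2.6,0,0],[40,0,0,12,0],[40,0,0,10,0],[40,0,0,4,0],[40,0,0,0,0],[40,0,0,0,0]]' 40; python3 - <<'E'
from h import *
W,f=wristcam(); cv2.imwrite("pics/w14.png",f);s=ctrl.observe();print(s["tcp_pos"],s["wrist_force"])
E
```

```text
clock: 16.2
tcp_pos: [0.6328, 0.0802, 0.0072]
ee_rot: [180.0, 0.0, 93.6]
wrist_force: [0.3, -0.5, -0.5]
opening: 0.0591
[0.63283818 0.08022316 0.00732941] [-0.31106277  0.07223951 -1.23057376]
```

View pics/w14.png

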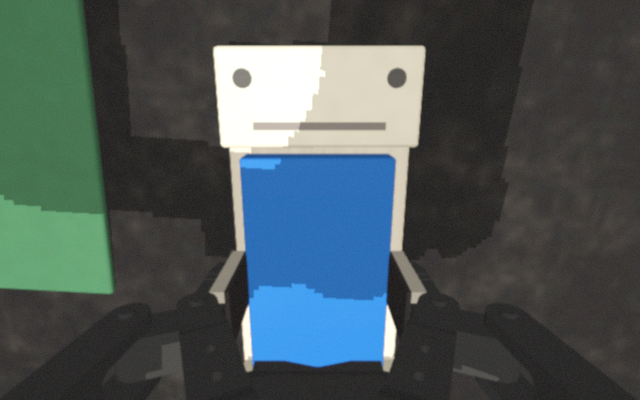

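```bash
python3 -m handwheel '[[40,0,0.5,1.2,0],[40,0,0,0,0]]';python3 -m handwheel '[[40,0,0,0.8,0],[40,0,0,0,0]]'; python3 -m handwheel '[[40,0,0,0.7,0],[40,0,0,0,0]]'
```

```text
clock: 16.5
tcp_pos: [0.6331, 0.0802, 0.0059]
ee_rot: [180.0, 0.0, 93.6]
wrist_force: [-0.4, 0.4, -1.6]
opening: 0.0586
clock: 16.75
tcp_pos: [0.633, 0.0803, 0.005]
ee_rot: [-180.0, 0.0, 93.6]
wrist_force: [0.2, -0.9, -1.2]
opening: 0.0586
clock: 17.0
tcp_pos: [0.6331, 0.0802, 0.005]
ee_rot: [180.0, 0.0, 93.6]
wrist_force: [-1.3, -0.0, 2.9]
opening: 0.0592
```

```bash
python3 -m handwheel '[[72,0,0,0,0],[78,0,0,0,0],[95,0,0,0,0],[95,0,0,0,0],[95,0,0,-10,0],[95,0,0,-30,0],[95,0,0,-40,0],[95,0,0,-20,0],[95,0,0,0,0],[95,0,0,0,0]]'; python3 - <<'E'
from h import *
for i in range(2): ctrl.capture("wrist")
W,f=wristcam(); np.savez("w15.npz",**W); cv2.imwrite("pics/w15.png",f)
c=ctrl.capture("side"); cv2.imwrite("pics/s15.png",cv2.resize(c["frame"][100:195,245:345],None,fx=6,fy=6,interpolation=cv2.INTER_CUBIC)); cv2.imwrite("pics/s15f.png",c["frame"])
E
```

```text
clock: 18.25
tcp_pos: [0.632, 0.0802, 0.1026]
ee_rot: [-179.8, -0.0, 93.6]
wrist_force: [0.1, -0.1, -0.5]
opening: 0.0813
```

View pics/w15.png

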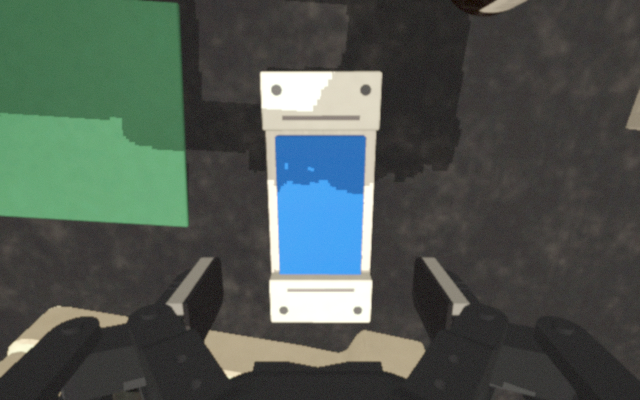

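View pics/s15.png

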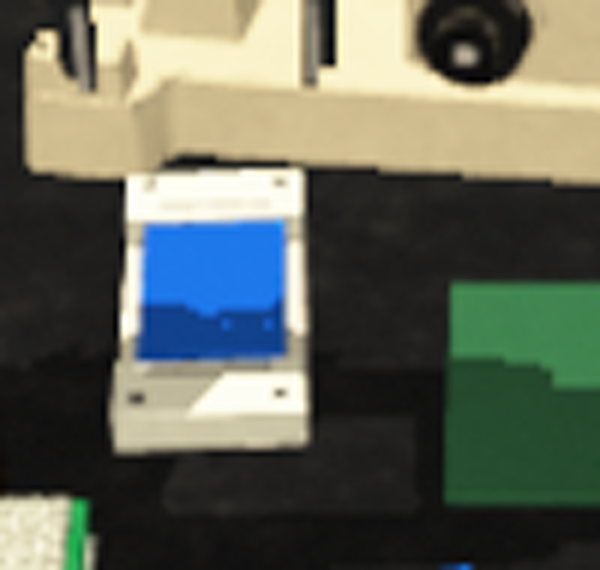

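View pics/s15f.png

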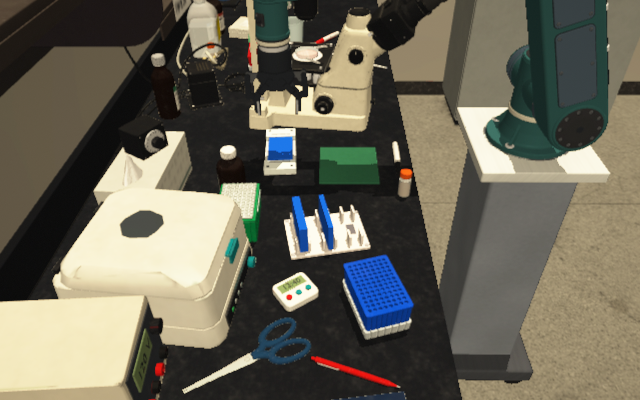

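```bash
python3 - <<'E'
import cv2
f=cv2.imread("pics/w15.png")
cv2.imwrite("pics/w15c.png",cv2.resize(f[65:330,250:390],None,fx=5,fy=2.25,interpolation=cv2.INTER_CUBIC))
E
```

```text
(no output)
```

View pics/w15c.png

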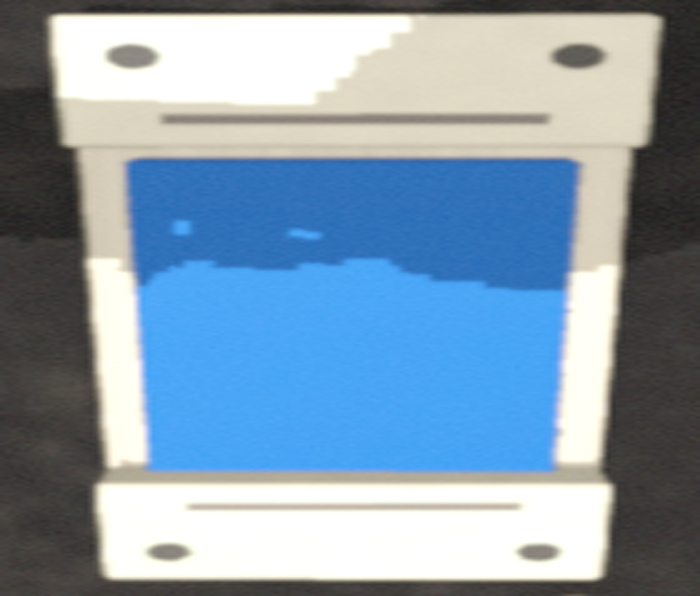

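```bash
python3 - <<'E'
from h import *
np.set_printoptions(precision=4,suppress=True)
W=dict(np.load("w15.npz"))
q=lambda p:(250+p[0]/5,65+p[1]/2.25)
g=lambda L:np.array([onz(W,q(p),.018) for p in L])
a=np.radians(93.6); ay=np.array([np.cos(a),np.sin(a),0]); ax=np.array([np.sin(a),-np.cos(a),0])
ang=lambda d:np.degrees(np.arctan2(d[1],d[0]))
I=g([(62,147),(648,147),(610,483),(97,483)]); p=g([(127,159),(579,159),(555,471),(149,471)])
for n,Q in(("gap",I),("plate",p)): print(n,Q.mean(0),ang(Q[0]+Q[1]-Q[2]-Q[3]),ang(Q[1]-Q[0]+Q[2]-Q[3])+90,np.linalg.norm(Q[0]+Q[1]-Q[2]-Q[3])/2,np.linalg.norm(Q[1]-Q[0]),np.linalg.norm(Q[2]-Q[3]))
e=p.mean(0)-I.mean(0); print("offset along/across mm",e@ay*1000,e@ax*1000, ctrl.observe()["clock"])
E
```

```text
gap [0.6342 0.0802 0.018 ] 93.67685540817283 93.68420338051914 0.10836673423692467 0.07654361212721526 0.07596569452585335
plate [0.634  0.0806 0.018 ] 93.6915656723403 93.6841751086231 0.10057200390742889 0.05929058041597269 0.059835726802380355
offset along/across mm 0.4688782621691945 -0.23448756152778202 18.45
```

```bash
python3 - <<'E'
from rig import ctrl
s=ctrl.observe(); print(s["wrist_force"],s["joint_velocities"].round(2)); print(ctrl.sign_off())
E
```

```text
[ 0.75943754 -0.2542603  -0.20584478] [-0.04 -0.19 -0.52 -0.04  0.02  0.04]
the job is handed in; nothing more can be done
None
```

The 13 mm filler plate is lying flat in the deck gap, and I handed the job in at about 18.5 s of the 64 s allowed.

- **Finding the plate:** I pinched only the rack plate nearest the robot. It read 12.5 mm, which fits 13 mm and neither 10 nor 16. The wrist-camera widths agreed: about 13.6 mm for this plate, 10.4 and 16.9 mm for the other two. I did not pinch those two.
- **Mat first:** I stood the plate on the green mat, let go, and tipped it over flat with a finger. I then gripped it again across its 60 mm width.
- **Last checks:** The plate sits 0.5 mm (along) and 0.2 mm (across) off the gap centre, and its angle matches the deck's to within 0.1°. Contact with the bed was felt with the fingertips 5 mm above the worktop. I did not measure the flushness directly: the plate's image dimensions fit a top level with the shoulders at 18 mm.
- **Rest of the bench:** In the final side view the other two plates still stand in their bays and the loose items look unmoved. The gripper is raised and clear of everything.
- **Disagreements:** The fixed cameras and the wrist camera differed by 3–4 mm in position and height. I relied on the wrist camera, which saw both the plate and the deck.

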